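# Present a bearing ball over the inspection pad

## Robot

A 7-joint arm with a two-finger parallel gripper is mounted at the origin on the work surface. World frame = base frame: x ahead of the robot, y to its left, z up, the work surface at z = 0. Lengths are in m, angles in rad, forces in N, time in s.
With the tool pointing down it reaches from about 0.425 to 0.925 m from the base axis. Payload 6.8 kg.
Tool frame: the origin (TCP) lies where the fingers leave the gripper's body, on its centre line; the fingertips stand 73 mm ahead of it and the grasp point (between the pads) lies 54 mm ahead of it; z points along the fingers, y is the line along which they close (so a half turn about z gives the same grasp; the last joint's range is limited). The gripper opens to 85 mm and grips with 20 to 120 N. Pads are 22 mm wide; open, the fingers measure 114 mm over their backs; the gripper's body (76 mm by 85 mm) begins 54 mm behind the grasp point. The pads swing forward as they close: fully open they stand 13 mm farther back than shut.
Start: joints at [1.023, 0.477, 0.022, 1.555, -0.011, 1.109, -0.083], TCP at [0.287, -0.611, 0.304] pointing down, gripper open.
Joint ranges: [-2.96, 2.96], [-0.34, 2.1], [-1.41, 1.46], [0.24, 2.44], [-1.37, 4.51], [0.17, 1.92], [-2.96, 2.96]. Speed limits (rad/s): [2.39, 2.39, 3.14, 3.14, 3.14, 3.14, 3.14].

## Interface

Orientations are given as a rotation vector (axis times angle).
In Python, from bench import r, optics, telemetry gives the robot as it stands (r), with the cameras (optics) and the readings (telemetry).
- The arm moves only by the shell command python3 drive.py 'ROWS' [OPENING] [FORCE]. ROWS is rows parted by semicolons, their numbers by spaces, 1 to 5 of them, each of 6 numbers: dx, dy, dz in m, then a rotation vector rx, ry, rz in rad; each row is the pose to reach, as a shift and turn from the pose commanded when the command began, along the tool's axes at that moment; what a row does not reach only later rows make up. A row lasts 1/10 s, in which the tool goes at most 0.05 m and 0.15 rad, less where a joint would pass 70% of its speed; a pose out of reach is approached as far as the arm can. OPENING is the finger opening in m, set as the command begins (- or left out keeps the last). The fingers move at their own pace and stop on an object; FORCE is the grip in N (left out, the last holds). Time passes only in rows, so rows that do not move let the fingers close. It prints the time, the measured TCP pose, the force, the opening and the grip force at its end.
- telemetry.get_obs(): the state, without advancing time (a new reading comes with each control period).
- optics.grab_frame(name): name is "scene" or "side" or "wrist"; returns (picture, depth): 480x640x3 uint8, blue, green, red; 480x640 float32, m along the optical axis (not along the pixel's ray), 0 where there is no reading.
- optics.camera_info(name): a dict with "camera_matrix" (3x3 intrinsics, pixels), "R" (3x3) and "t" (3): a world point X has camera coordinates R X + t. Camera axes: x right, y down, z forward; pixel columns grow to the right and rows downward; lengths in m; the calibration is good to about 2 mm. A picture is of the moment at which its call begins: read the wrist's pose just before it. camera_info takes no time and is no camera call; for the wrist camera it gives the pose at the moment of the call.
- r.hand_in(): hands the job in; it is judged then, once.
The state is a dict: "clock": time; "joints": joint angles; "qvel": joint speeds; "tau": joint torques, N m; "tcp_pos": TCP position; "orientation": TCP orientation; "contact_force": force on the tool from outside, world axes, zero at the start; "moment": the same for the moment, N m; "grip_width": finger opening in m; "gripper_force": force on a finger pad.
Only numpy, scipy, OpenCV 4.12 (cv2) and the standard library are available. Lean on these libraries where they do the work, as an engineer would, in place of code of your own. Each camera call takes 0.05 s, during which the arm holds its last target. There are 200 camera calls.

## Task

The gap gauge is lying on the white inspection pad: slide it flat, blade first, all the way into the slot of the grey and green holder and let go of it. Then pick up the blue tray by its black grip, keep it level all the way so that the loose steel ball stays in its pocket, and hold it level and still with the ball over the middle of the white pad, about 10 cm above it. Finish while still holding the tray there, and do not disturb the other things on the bench.

Things in the scene. Friction and masses are not known exactly. Their poses are not given: they have to be found in the camera images.
- gauge: Gap gauge lying flat on the pad, loose, 0.14 kg: a dark steel blade 75 long (x 0 to +75 mm), 40 wide, 4 thick, and behind it an orange handle 75 long (x -75 to 0), 18 wide, 20 tall; undersides of blade and handle are flush. Origin: on the underside, at the middle of the line where blade and handle meet; +x points along the blade to its tip, z up.
- gauge_tip (a point): Middle of the blade's front edge, at half the blade's thickness (75 mm ahead of the gauge's origin, 2 mm above its underside).
- holder: Fixed block, grey, green roof, 86 deep (x 0 to +86 mm), 90 wide, 30 tall. A level slot opens in its front face (x = 0, facing roughly the robot) and runs along +x: 46 wide, z 10 to 19 mm above the bench, 80 deep, back closed. A 12 mm sight gap runs along the roof, too narrow for blade or handle; blade home, the handle meets the roof front. Origin: on the bench under the slot mouth's middle, z up.
- tray: Blue tray, loose, plate 140 (x) by 70 (y) by 6 mm thick, 0.18 to 0.29 kg. A black upright grip stands on it at x = -45 mm: 12 thick along x, 36 wide along y, its top 58 mm above the underside; it is pinched along the tray's x. Origin: middle of the underside, z up; starts flat on the bench.
- tray_pocket (a point): Centre of the ball pocket, at ball-centre height: 30 mm ahead (+x) of the tray's origin, 15.5 mm above its underside. The pocket is the tray top inside a white ring 44 outside, 36 inside diameter, 3.5 mm high.
- ball_center (a point): Centre of the loose steel ball, 19 mm diameter, 28 g, that rolls freely inside the tray's pocket.
- pad: Fixed white square inspection pad, 170 by 170 by 3 mm thick. Origin: middle of its underside, on the bench.
- bin: Bystander: open green parts bin, 120 by 100 by 60 mm tall, loose. Origin: middle of its underside.
- stud: Bystander: steel bolt standing on its head (38 mm diameter), 62 mm tall, loose. Origin: middle of its underside.
- jar: Bystander: white jar with blue cap, 60 mm diameter, 75 mm tall, loose. Origin: middle of its underside.

How it is judged:
On the way, in this order (a step that is already met when the one before it is completed fails the run):
1. the gauge's blade is fully home in the holder slot and the gauge is released (x of gauge_tip in the frame of holder above 0.066 m and y of gauge_tip in the frame of holder between -0.01 and 0.01 m and z of gauge_tip in the frame of holder between 0.007 and 0.022 m and angle between the x axis of gauge and the x axis of holder, either way round below 0.15 rad and contact force between the fingers and gauge below 0.1 N and linear speed of gauge below 0.02 m/s), for 0.3 s.
2. the tray is lifted clear of the bench in the gripper with the ball in its pocket (height (world z) of tray above 0.03 m and contact force between the fingers and tray above 1 N and distance between ball_center and tray_pocket below 0.015 m), for 0.2 s.
At the end, for the whole second after the job is handed in: The gripper holds the tray still and level (within 7 degrees), its underside 60 to 150 mm above the bench and its pocket within 40 mm (horizontally) of the pad's middle, the ball in the pocket; the gauge's blade is in the holder slot, pointing along it, to within 9 mm of fully home (x of gauge_tip in the frame of holder above 0.066 m and y of gauge_tip in the frame of holder between -0.01 and 0.01 m and z of gauge_tip in the frame of holder between 0.007 and 0.022 m and angle between the x axis of gauge and the x axis of holder, either way round below 0.15 rad and contact force between the fingers and tray above 1 N and height (world z) of tray between 0.06 and 0.15 m and horizontal distance between tray_pocket and pad below 0.04 m and angle between tray's own z axis and vertical below 0.12 rad and linear speed of tray below 0.03 m/s and angular speed of tray below 0.2 rad/s and distance between ball_center and tray_pocket below 0.015 m); the arm keeps its last pose, push and grip.
It fails at once if the ball left its pocket (distance between ball_center and tray_pocket above 0.022 m).
It fails at once if the tray was tipped steeply (over 23 degrees) (angle between tray's own z axis and vertical above 0.4 rad).
It fails at once if a bystander was disturbed (bin, bolt or jar moved over 20 mm) (distance of any of bin, stud, jar from where it was at the start of the episode above 0.02 m).
It also fails if it takes over 64 s, if anything falls off the work surface, if the arm or the gripper's body presses on something with over 40 N, if the wrist force passes 120 N, or if a joint passes its speed limit or range.

## Working session

There is one attempt and no reset: what is moved stays moved. The work goes in short steps, Python scripts to look and compute and a shell command to move; the robot and the scene stay as the last step left them, time stands still between calls to the robot, and variables do not carry over. Pictures are saved under pics/ and viewed, at most 10 in all, crops included, and the job is handed in when it is done.

```bash
ls; mkdir -p pics; python3 - <<'E'
from bench import r, optics, telemetry
import cv2,numpy as np
np.set_printoptions(precision=4,suppress=True)
o=telemetry.get_obs();print(o)
for n in("scene","side"):
    p,d=optics.grab_frame(n);np.savez(f"pics/{n}0.npz",p=p,d=d);cv2.imwrite(f"pics/{n}0.png",p);print(n,optics.camera_info(n))
a=cv2.imread("pics/scene0.png");b=cv2.imread("pics/side0.png")
E
```

```text
bench.py
drive.py
pics
{'clock': 0.0, 'joints': array([ 1.0229,  0.4778,  0.0223,  1.5565, -0.0115,  1.1093, -0.0831]), 'qvel': array([-0.0004, -0.0005,  0.0002,  0.0002,  0.0007,  0.0018, -0.0006]), 'tau': array([  0.0002, -59.6458,   1.6082, -28.1198,   0.0126,   0.0094,
         0.0001]), 'tcp_pos': array([ 0.2872, -0.6103,  0.3029]), 'orientation': array([-3.0642, -0.6849,  0.0008]), 'contact_force': array([-0.6722,  0.2603, -0.5703]), 'moment': array([-0.0121, -0.0301,  0.0249]), 'gripper_force': 0.0, 'grip_width': 0.08530916323092805}
scene {'camera_matrix': array([[461.6938,   0.    , 315.3745],
       [  0.    , 461.6938, 242.2356],
       [  0.    ,   0.    ,   1.    ]]), 'R': array([[-0.8188,  0.5738, -0.0188],
       [ 0.4635,  0.6415, -0.6113],
       [-0.3387, -0.5092, -0.7912]]), 't': array([ 0.522 , -0.2851,  1.5978])}
side {'camera_matrix': array([[552.3089,   0.    , 330.6322],
       [  0.    , 552.3089, 239.5651],
       [  0.    ,   0.    ,   1.    ]]), 'R': array([[-0.9783, -0.207 , -0.006 ],
       [-0.1434,  0.698 , -0.7016],
       [ 0.1494, -0.6855, -0.7126]]), 't': array([0.6455, 0.1106, 1.1877])}
```

View pics/scene0.png

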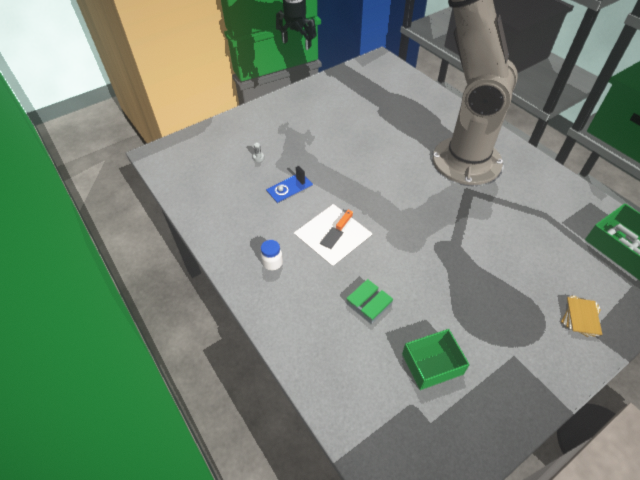

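View pics/side0.png

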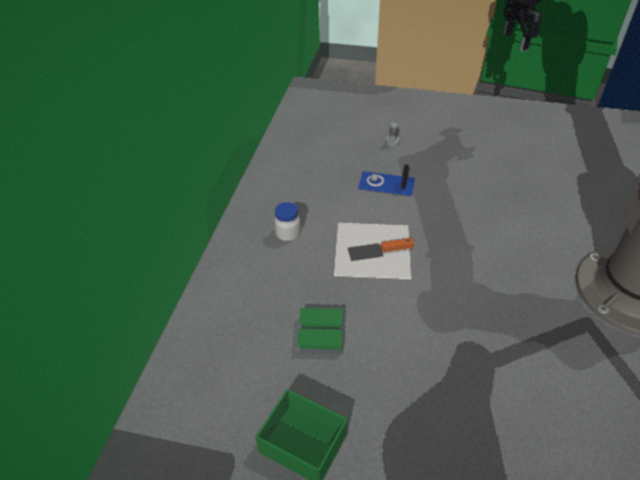

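The scene shot shows the pad at (334,234), with the gauge's handle at (344,219) and blade at (331,239). The holder is at (370,300), the tray at (290,188) with its grip at (300,175), the jar at (271,255), the bolt at (257,152) and the bin at (435,358). The side shot shows the same layout: pad (373,250), holder (321,328), tray (387,183), grip (406,176).

```bash
cat > h.py <<'E'
import cv2,numpy as np
from bench import r, optics, telemetry
from scipy.spatial.transform import Rotation as Ro
np.set_printoptions(precision=4,suppress=True)
def ray(ci,uv):
    K,R,t=ci["camera_matrix"],ci["R"],ci["t"]
    uv=np.atleast_2d(uv).astype(float)
    d=np.c_[uv,np.ones(len(uv))]@np.linalg.inv(K).T@R
    return -R.T@t,d
def onplane(ci,uv,z):
    c,d=ray(ci,uv); return c+d*((z-c[2])/d[:,2])[:,None]
def tri(c1,p1,c2,p2):
    P=[c["camera_matrix"]@np.c_[c["R"],c["t"]] for c in(c1,c2)]
    X=cv2.triangulatePoints(P[0],P[1],np.array(p1,float).reshape(2,1),np.array(p2,float).reshape(2,1)).ravel()
    return X[:3]/X[3]
def proj(ci,X):
    q=ci["camera_matrix"]@(ci["R"]@np.array(X)+ci["t"]);return q[:2]/q[2]
def mask(p,kind,roi=None):
    h=cv2.cvtColor(p,cv2.COLOR_BGR2HSV);H,S,V=[h[...,i].astype(int) for i in range(3)]
    m={"orange":(S>130)&(H<16)&(V>90),"green":(S>110)&(H>45)&(H<80),"blue":(S>110)&(H>100)&(H<128),
       "white":(S<45)&(V>185),"dark":V<75}[kind]
    if roi: q=np.zeros_like(m);x0,y0,x1,y1=roi;q[y0:y1,x0:x1]=1;m=m&q
    n,l,s,c=cv2.connectedComponentsWithStats(m.astype(np.uint8))
    k=1+np.argmax(s[1:,4]); return (l==k).astype(np.uint8)
def hull(m): return cv2.convexHull(max(cv2.findContours(m,0,cv2.CHAIN_APPROX_NONE)[0],key=len)).reshape(-1,2)
def rect(ci,m,z):
    X=onplane(ci,hull(m),z)[:,:2]
    (c,s,a)=cv2.minAreaRect((X*1000).astype(np.float32)); return np.array(c),np.array(s),a
E
python3 - <<'E'
from h import *
rois={"scene":dict(pad=(285,195,385,270),hold=(335,270,405,330),tray=(255,160,325,210)),
"side":dict(pad=(325,215,420,285),hold=(285,295,355,360),tray=(345,155,425,205))}
T={}
for n in rois:
    p=cv2.imread(f"pics/{n}0.png");ci=optics.camera_info(n);q=rois[n]
    for nm,k,roi,z in(("pad","white","pad",.003),("handle","orange","pad",.023),("blade","dark","pad",.007),("holder","green","hold",.03),("tray","blue","tray",.006),("ring","white","tray",.0095),("grip","dark","tray",.058)):
        m=mask(p,k,q[roi]);c,s,a=rect(ci,m,z);M=cv2.moments(m,True);u=(M["m10"]/M["m00"],M["m01"]/M["m00"]);T[n,nm]=u
        print(n,nm,m.sum(),c,s,round(a,1),np.array(u))
for nm in("pad","handle","blade","holder","tray","ring","grip"):
    print(nm,tri(optics.camera_info("scene"),T["scene",nm],optics.camera_info("side"),T["side",nm]))
E
```

```text
scene pad 2178 [567.625   -8.1485] [175.5691 177.1449] 8.4 [332.287  234.2603]
scene handle 134 [518.0261 -17.401 ] [82.1814 20.5816] 23.7 [343.8134 219.5299]Traceback (most recent call last):
  File "<stdin>", line 8, in <module>
  File "h.py", line 24, in mask
    k=1+np.argmax(s[1:,4]); return (l==k).astype(np.uint8)
        ~~~~~~~~~^^^^^^^^^
    return _wrapfunc(a, 'argmax', axis=axis, out=out, **kwds)
    return bound(*args, **kwds)
ValueError: attempt to get argmax of an empty sequence
```

```bash
sed -i 's/"dark":V<75/"dark":(V<90)\&(S<90)/' h.py
python3 - <<'E'
from h import *
p=cv2.imread("pics/scene0.png");print(p[238,331],p[300,330],p[175,300],p[172,300])
p=cv2.imread("pics/side0.png");print(p[252,365],p[300,370],p[172,405])
rois={"scene":dict(pad=(285,195,385,270),blade=(315,225,345,250),hold=(335,270,405,330),tray=(255,160,325,210)),
"side":dict(pad=(325,215,420,285),blade=(345,240,382,265),hold=(285,295,355,360),tray=(345,155,425,205))}
T={}
for n in rois:
    p=cv2.imread(f"pics/{n}0.png");ci=optics.camera_info(n);q=rois[n]
    for nm,k,roi,z in(("pad","white","pad",.003),("handle","orange","pad",.023),("blade","dark","blade",.007),("holder","green","hold",.03),("tray","blue","tray",.006),("ring","white","tray",.0095),("grip","dark","tray",.058)):
      try:
        m=mask(p,k,q[roi]);c,s,a=rect(ci,m,z);M=cv2.moments(m,True);u=(M["m10"]/M["m00"],M["m01"]/M["m00"]);T[n,nm]=u
        print(n,nm,m.sum(),c,s,round(a,1),np.array(u))
      except ValueError: print(n,nm,"none")
for nm in("pad","handle","blade","holder","tray","ring","grip"):
    if ("scene",nm) in T and ("side",nm) in T: print(nm,tri(optics.camera_info("scene"),T["scene",nm],optics.camera_info("side"),T["side",nm]))
E
```

```text
[110 112 111] [175 176 175] [52 50 51] [54 52 52]
[74 74 75] [111 112 110] [37 34 35]
scene pad 2178 [567.625   -8.1485] [175.5691 177.1449] 8.4 [332.287  234.2603]
scene handle 134 [518.0261 -17.401 ] [82.1814 20.5816] 23.7 [343.8134 219.5299]
scene blade none
scene holder 433 [630.3971 272.5051] [85.3089 40.1614] 10.7 [376.3303 304.5381]
scene tray 463 [ 570.7475 -248.7026] [138.1652  73.3255] 1.1 [288.8942 187.4168]
scene ring 46 [ 596.5909 -245.4423] [42.2194 34.5373] 37.6 [282.2609 189.5435]
scene grip 108 [ 536.4923 -228.4958] [78.7863 25.8313] 56.5 [299.8426 174.287 ]
side pad 596 [535.8406  37.2512] [122.0399  69.6197] 8.4 [385.104  267.5268]
side handle 294 [508.5556 -15.2017] [77.0914 28.9583] 22.6 [396.8844 244.551 ]
side blade 383 [577.3074   6.219 ] [73.1766 38.1955] 23.3 [365.0862 251.5744]
side holder 819 [623.7313 274.3582] [83.8379 43.9733] 11.7 [319.4615 338.2918]
side tray 729 [ 564.3344 -248.2493] [ 73.7419 138.4442] 89.6 [388.4239 183.9547]
side ring none
side grip 135 [ 517.3072 -223.7611] [93.591  19.7119] 89.8 [405.3037 173.3556]
pad [ 0.5303 -0.0563 -0.097 ]
handle [ 0.5096 -0.0286  0.0075]
holder [0.626  0.2678 0.0188]
tray [ 0.5606 -0.2659 -0.0138]
grip [ 0.5198 -0.2567  0.0339]
```

```bash
cat >> h.py <<'E'
def tool():
    o=telemetry.get_obs();return o["tcp_pos"],Ro.from_rotvec(o["orientation"]).as_matrix()
def totool(target):   # world target of TCP -> shift in tool axes
    p,R=tool();return R.T@(np.array(target)-p)
E
python3 - <<'E'
from h import *
ci=optics.camera_info("wrist");p,R=tool();print(R);print("cam in tool",R.T@(-ci["R"].T@ci["t"]-p),"axes",R.T@ci["R"].T, ci["camera_matrix"])
print(totool([.50,.0,.35]))
E
```

```text
[[ 0.9048  0.4257 -0.0008]
 [ 0.4257 -0.9048  0.0013]
 [-0.0001 -0.0016 -1.    ]]
cam in tool [ 0.0785 -0.0001 -0.0698] axes [[ 0.0003 -0.9514 -0.3079]
 [ 1.      0.0002  0.0001]
 [-0.0001 -0.3079  0.9514]] [[345.2334   0.     319.488 ]
 [  0.     345.2334 232.3639]
 [  0.       0.       1.    ]]
[ 0.4524 -0.4618 -0.0463]
```

```bash

python3 drive.py '.033 -.033 0 0 0 0;.066 -.066 -.01 0 0 0;.099 -.099 -.02 0 0 0;.132 -.132 -.03 0 0 0;.165 -.165 -.04 0 0 0'
python3 drive.py '.033 -.033 0 0 0 0;.066 -.066 0 0 0 0;.099 -.099 0 0 0 0;.132 -.132 0 0 0 0;.165 -.165 0 0 0 0'
python3 drive.py '.033 -.033 0 0 0 0;.066 -.066 0 0 0 0;.099 -.099 0 0 0 0;.12 -.13 0 0 0 0;.12 -.13 0 0 0 0'
python3 - <<'E'
from h import *
ci=optics.camera_info("wrist");p,d=optics.grab_frame("wrist");cv2.imwrite("pics/w1.png",p);np.savez("pics/w1.npz",**ci);print(tool(),telemetry.get_obs()["clock"])
E
```

```text
clock: 0.6
tcp_pos: [0.3666, -0.3892, 0.3439]
orientation: [-3.066, -0.685, 0.001]
contact_force: [0.0, 0.6, -0.3]
grip_width: 0.0854
gripper_force: 0.0
clock: 1.1
tcp_pos: [0.4455, -0.1698, 0.3438]
orientation: [3.066, 0.685, -0.0]
contact_force: [0.8, 0.2, 0.9]
grip_width: 0.0851
gripper_force: 0.0
clock: 1.6
tcp_pos: [0.4991, 0.0032, 0.3439]
orientation: [-3.06, -0.699, -0.001]
contact_force: [0.6, -0.6, -0.4]
grip_width: 0.0852
gripper_force: 0.0
(array([ 0.4987, -0.0001,  0.3437]), array([[ 0.9024,  0.4309, -0.0005],
       [ 0.4309, -0.9024,  0.0008],
       [-0.0001, -0.0009, -1.    ]])) 1.65
```

View pics/w1.png

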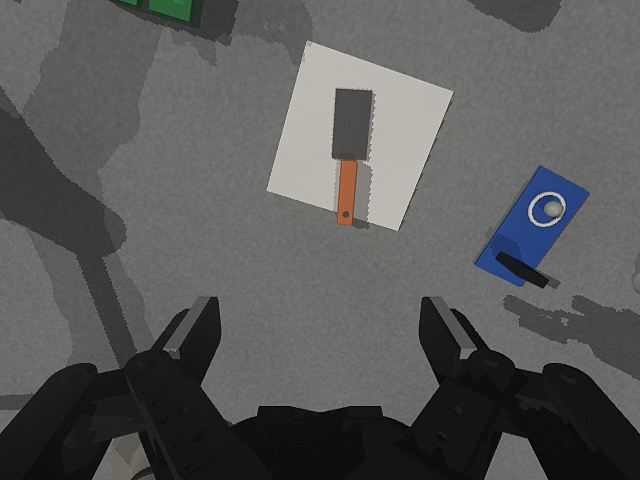

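The wrist shot shows the whole gauge: blade (335–372, 89–160), handle (337–357, 160–224). The pad corners are (308,42), (453,92), (399,230) and (267,190). The tray's ring is at (547,209) with the ball in it, and the holder is cut off at top left. I'll shift to get a second viewpoint that includes the holder.

```bash

python3 drive.py '.03 -.01 0 0 0 0;.06 -.02 0 0 0 0;.09 -.03 0 0 0 0;.10 -.04 0 0 0 0;.10 -.04 0 0 0 0' | head -2
python3 - <<'E'
from h import *
optics.grab_frame("wrist");ci=optics.camera_info("wrist");p,d=optics.grab_frame("wrist");cv2.imwrite("pics/w2.png",p);np.savez("pics/w2.npz",**ci);print(tool()[0])
E
```

```text
clock: 2.15
tcp_pos: [0.572, 0.0768, 0.3433]
[0.5714 0.0744 0.3435]
```

View pics/w2.png

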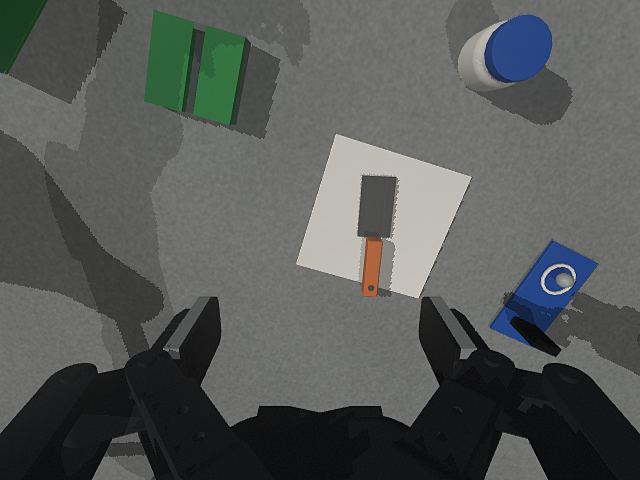

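The holder roof is now fully in view: front edge (145,102)–(232,124), back edge (154,11)–(250,38), sight gap at (193,70). The jar is at (505,55), and the gauge, pad and tray are all visible.

```bash
python3 - <<'E'
from h import *
C={n:dict(np.load(f"pics/{n}.npz")) for n in("w1","w2")}
P={n:cv2.imread(f"pics/{n}.png") for n in C}
roi={"w1":dict(pad=(260,35,460,240),blade=(328,80,376,158),hand=(325,150,370,232),tray=(460,155,610,300)),
"w2":dict(pad=(290,128,480,305),blade=(354,170,400,235),hand=(350,230,390,300),tray=(480,230,610,370))}
T={}
for n in C:
    q=roi[n]
    for nm,k,ro,z in(("pad","white","pad",.003),("handle","orange","hand",.023),("blade","dark","blade",.007),("tray","blue","tray",.006),("ring","white","tray",.0095),("grip","dark","tray",.058)):
      try:
        m=mask(P[n],k,q[ro]);c,s,a=rect(C[n],m,z);T[n,nm]=cv2.minAreaRect(hull(m).astype(np.float32))
        print(n,nm,m.sum(),c,s,round(a,1),"px",np.array(T[n,nm][0]),np.array(T[n,nm][1]),round(T[n,nm][2],1))
      except ValueError: print(n,nm,"none")
for nm in("pad","handle","blade","tray","ring","grip"):
    if all((n,nm) in T for n in C): print(nm,tri(C["w1"],T["w1",nm][0],C["w2"],T["w2",nm][0]))
# holder, view w2
h=cv2.cvtColor(P["w2"],cv2.COLOR_BGR2HSV)
m=cv2.inRange(h,(45,110,60),(80,255,255));m[:,:135]=0;m[140:]=0
ct,_=cv2.findContours(m,0,cv2.CHAIN_APPROX_NONE)
for c in ct:
    if cv2.contourArea(c)>200:
        ap=cv2.approxPolyDP(c,3,True).reshape(-1,2);print("green",cv2.contourArea(c),ap.tolist());print(onplane(C["w2"],ap,.03)[:,:2])
cv2.imwrite("pics/hold.png",cv2.resize(P["w2"][0:140,130:290],None,fx=4,fy=4,interpolation=cv2.INTER_CUBIC))
E
```

```text
w1 pad 13632 [565.8809  -9.9441] [168.6547 168.8467] 8.3 px [354.2717 138.7951] [154.3208 154.8872] 19.3
w1 handle 991 [512.5695 -23.6271] [75.0219 18.3217] 22.7 px [346.5305 191.5736] [16.2443 64.6211] 4.1
w1 blade 2428 [581.4641   4.326 ] [73.7695 39.856 ] 22.7 px [351.4922 123.6245] [36.117  69.0528] 3.6
w1 tray 4840 [ 567.1793 -250.5568] [ 72.5704 139.4552] 89.8 px [530.895  227.9293] [ 55.7588 123.9492] 34.0
w1 ring 202 [ 597.0192 -251.5339] [42.0335 40.7497] 16.0 px [546.362  208.8448] [32.1253 36.2106] 21.8
w1 grip 1016 [ 558.7964 -257.2584] [ 78.4397 112.7191] 64.3 px [557.9777 250.242 ] [ 60.876  113.7061] 56.6
w2 pad 14084 [566.0715  -9.7212] [168.6042 168.9509] 8.3 px [382.7746 219.7972] [141.7827 135.9608] 17.5
w2 handle 903 [513.973  -22.1637] [78.6969 19.9339] 22.7 px [371.3484 266.668 ] [16.2059 59.0293] 5.2
w2 blade 1957 [582.5018   4.921 ] [72.9434 40.2478] 22.6 px [376.4173 205.4931] [33.7995 59.8758] 4.8
w2 tray 3924 [ 567.2482 -250.0084] [ 73.5629 139.2705] 89.8 px [542.7659 294.7283] [ 51.1261 115.3159] 36.3
w2 ring 179 [ 596.952  -251.1296] [41.5785 40.5336] 14.7 px [558.2501 279.25  ] [27.5772 33.9411] 45.0
w2 grip 3298 [ 550.1304 -267.1058] [122.8613 104.3825] 59.5 px [570.6609 333.1142] [83.5294 95.0588] 61.9
pad [ 0.5708 -0.0066  0.0157]
handle [ 0.5124 -0.0245  0.0152]
blade [0.5827 0.0041 0.0036]
tray [ 0.5695 -0.2542  0.0021]
ring [ 0.5974 -0.2506  0.0108]
grip [ 0.5623 -0.2227  0.0992]
green 3450.5 [[206, 25], [193, 114], [229, 124], [244, 37]]
[[0.6752 0.2466]
 [0.5915 0.2315]
 [0.5982 0.1938]
 [0.6813 0.2093]]
green 3571.0 [[154, 10], [144, 100], [181, 111], [184, 86], [185, 95], [189, 69], [188, 85], [185, 78], [193, 21]]
[[0.6659 0.2962]
 [0.5829 0.2819]
 [0.589  0.2438]
 [0.6134 0.2486]
 [0.6056 0.245 ]
 [0.6308 0.2491]
 [0.6161 0.2452]
 [0.6211 0.2501]
 [0.6731 0.2592]]
```

View pics/hold.png

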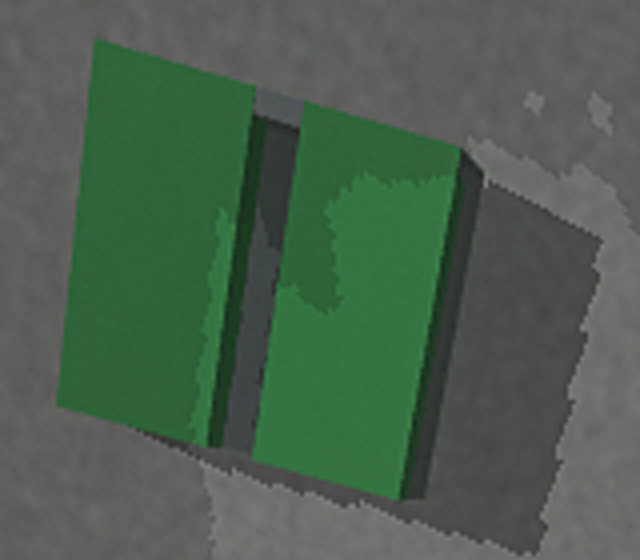

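The measurements agree with the given sizes. The gauge's origin is near (0.547, −0.010) with yaw 0.396. The holder mouth is at (0.590, 0.238), yaw 0.172. The pad's middle is (0.566, −0.010), and the tray is at (0.567, −0.250), yaw about 0. I'll go above the handle first.

```bash

python3 drive.py '-.02 .013 .036 0 0 .02;-.04 .026 .072 0 0 .049;-.06 .039 .108 0 0 .049;-.08 .052 .144 0 0 .049;-.093 .064 .18 0 0 .049' .05
python3 drive.py '0 0 0 0 0 0;0 0 0 0 0 0'
python3 - <<'E'
from h import *
ci=optics.camera_info("wrist");p,d=optics.grab_frame("wrist");cv2.imwrite("pics/w3.png",p);np.savez("pics/w3.npz",**ci)
m=mask(p,"orange");print(m.sum(),hull(m).min(0),hull(m).max(0));c,s,a=rect(ci,m,.023);print(c,s,a)
t,R=tool();print(t,np.arctan2(R[1,0],R[0,0]),totool([.515,-.0234,.079]))
q=cv2.cvtColor(p,cv2.COLOR_BGR2GRAY)
c1=dict(np.load("pics/w1.npz"));m1=mask(cv2.imread("pics/w1.png"),"orange",(325,150,370,232))
# front edge of the handle = farthest row-wise corners: triangulate hull extreme (top) points
def top(m):
    b=cv2.boxPoints(cv2.minAreaRect(hull(m).astype(np.float32)));b=b[np.argsort(b[:,1])];return b[:2].mean(0),b[2:].mean(0)
for a,b in zip(top(m1),top(m)):print("handle end",tri(c1,a,ci,b))
E
```

```text
clock: 2.75
tcp_pos: [0.513, -0.0251, 0.1632]
orientation: [3.081, 0.605, -0.001]
contact_force: [0.2, -0.4, -0.9]
grip_width: 0.0502
gripper_force: 0.0
clock: 2.95
tcp_pos: [0.5151, -0.0225, 0.1647]
orientation: [3.082, 0.607, -0.0]
contact_force: [-0.4, 0.5, 0.8]
grip_width: 0.0501
gripper_force: 0.0
2820 [307 192] [334 301]
[513.8755 -23.9289] [76.081  17.5751] 22.686254501342773
[ 0.5163 -0.0215  0.1657] 0.39029057604002537 [-0.0022  0.0012  0.0867]
handle end [ 0.5463 -0.0106  0.009 ]
handle end [ 0.4778 -0.0387  0.0213]
```

```bash

python3 drive.py '-.001 .001 .03 0 0 0;-.002 .001 .055 0 0 0;-.002 .001 .072 0 0 0;-.002 .001 .084 0 0 0;-.002 .001 .084 0 0 0'
python3 drive.py '0 0 0 0 0 0;0 0 0 0 0 0;0 0 0 0 0 0;0 0 0 0 0 0;0 0 0 0 0 0' .0 60
python3 drive.py '0 0 0 0 0 0;0 0 0 0 0 0;0 0 0 0 0 0'
```

```text
clock: 3.5
tcp_pos: [0.5145, -0.0226, 0.0802]
orientation: [-3.081, -0.612, -0.001]
contact_force: [-0.8, -0.8, 0.8]
grip_width: 0.0499
gripper_force: 0.0
clock: 4.0
tcp_pos: [0.5148, -0.0232, 0.0814]
orientation: [3.081, 0.61, 0.004]
contact_force: [-0.6, 0.9, 5.9]
grip_width: 0.0166
gripper_force: 59.0
clock: 4.3
tcp_pos: [0.5148, -0.0232, 0.0814]
orientation: [3.081, 0.61, 0.004]
contact_force: [-1.0, 0.9, 5.7]
grip_width: 0.0161
gripper_force: 59.0
```

```bash

python3 drive.py '0 0 -.01 0 0 0;0 0 -.025 0 0 0;0 0 -.04 0 0 0;0 0 -.04 0 0 0'
python3 drive.py '.005 -.03 0 0 0 .03;.01 -.07 0 0 0 .08;.015 -.11 0 0 0 .12;.02 -.15 0 0 0 .16;.025 -.185 0 0 0 .20'
python3 drive.py '.002 -.02 0 0 0 .01;.005 -.04 0 0 0 .02;.008 -.055 0 0 0 .02;.008 -.055 0 0 0 .02;.008 -.055 0 0 0 .02'
python3 - <<'E'
from h import *
optics.grab_frame("wrist");ci=optics.camera_info("wrist");p,d=optics.grab_frame("wrist");cv2.imwrite("pics/w4.png",p);np.savez("pics/w4.npz",**ci)
t,R=tool();print(t,np.arctan2(R[1,0],R[0,0]),R[:,2])
E
```

```text
clock: 4.7
tcp_pos: [0.5151, -0.0234, 0.1223]
orientation: [3.081, 0.609, 0.006]
contact_force: [0.2, 0.2, -1.0]
grip_width: 0.0163
gripper_force: 58.8
clock: 5.2
tcp_pos: [0.4655, 0.159, 0.1198]
orientation: [-3.127, -0.298, 0.0]
contact_force: [0.9, -0.2, -1.9]
grip_width: 0.0162
gripper_force: 58.8
clock: 5.7
tcp_pos: [0.4639, 0.212, 0.1197]
orientation: [3.129, 0.268, -0.001]
contact_force: [-0.3, 0.1, -1.7]
grip_width: 0.0164
gripper_force: 58.8
[0.464  0.2111 0.1197] 0.16901811038385908 [-0.0004 -0.0012 -1.    ]
```

View pics/w4.png

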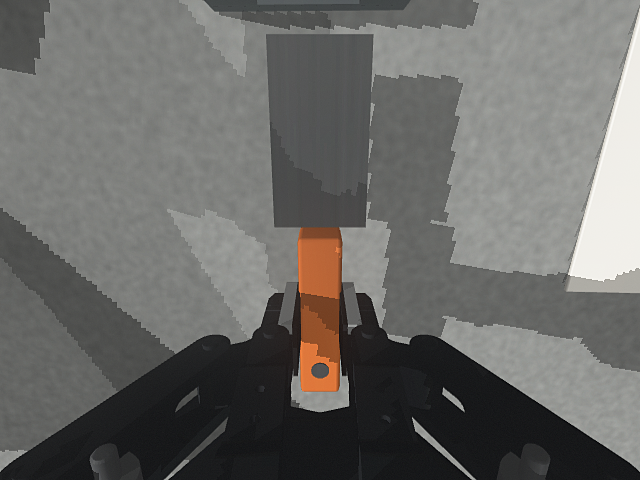

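The blade sits straight in the grip, with corners (267,34), (373,34), (367,227) and (275,227). The holder's front is just visible at the top, rows 0–10. I'll check the blade's pose from its corners.

```bash
python3 - <<'E'
from h import *
ci=dict(np.load("pics/w4.npz"));p=cv2.imread("pics/w4.png");g=cv2.cvtColor(p,cv2.COLOR_BGR2GRAY)
obj=np.array([[.075,.02,.004],[.075,-.02,.004],[0,-.02,.004],[0,.02,.004]])
px=np.array([[267,34],[373,34],[367,227],[275,227]],np.float32)
px=cv2.cornerSubPix(g,px.reshape(-1,1,2),(4,4),(-1,-1),(3,50,.01)).reshape(-1,2);print(px)
ok,rv,tv=cv2.solvePnP(obj,px,ci["camera_matrix"],None)
Rw=ci["R"].T@cv2.Rodrigues(rv)[0];tw=ci["R"].T@(tv.ravel()-ci["t"])
print("origin",tw,"\n",Rw,"yaw",np.arctan2(Rw[1,0],Rw[0,0]))
t,R=tool();print("in tool",R.T@(tw-t),"tip",tw+Rw@[.075,0,.002])
for z in(.0413,.0443,.0473):X=onplane(ci,px,z);print(z,np.linalg.norm(X[0]-X[3]),np.linalg.norm(X[1]-X[2]),np.linalg.norm(X[0]-X[1]),np.linalg.norm(X[2]-X[3]))
H=np.array([.590,.238]);y=.172;A=np.array([[np.cos(y),np.sin(y)],[-np.sin(y),np.cos(y)]])
print("tip in holder",A@((tw+Rw@[.075,0,.002])[:2]-H))
E
```

```text
[[265.4896  33.7014]
 [373.2022  33.731 ]
 [365.3293 226.7135]
 [273.8199 226.6385]]
origin [0.4977 0.2169 0.0407] 
 [[ 0.9855 -0.1698  0.0028]
 [ 0.1698  0.9855  0.0021]
 [-0.0031 -0.0016  1.    ]] yaw 0.17062713704920984
in tool [ 0.0342 -0.0001  0.0789] tip [0.5716 0.2296 0.0425]
0.0413 0.07666050415714008 0.07671348703263797 0.04093647882966044 0.041050568014260644
0.0443 0.07510762082442395 0.07515953044551035 0.040107243796919705 0.04021902191932224
0.0473 0.07355473749170781 0.0736055738583825 0.039278008764178945 0.03938747582438388
tip in holder [-0.0196 -0.0051]
```

```bash

python3 drive.py '0 0 -.04 0 0 0;.02 .03 -.08 0 0 0;.04 .06 -.11 0 0 0;.06 .08 -.13 0 0 0;.06 .08 -.13 0 0 0' |head -2
python3 - <<'E'
from h import *
optics.grab_frame("wrist");ci=optics.camera_info("wrist");p,d=optics.grab_frame("wrist");cv2.imwrite("pics/w5.png",p);np.savez("pics/w5.npz",**ci)
t,R=tool();print(t,np.arctan2(R[1,0],R[0,0]))
print([proj(ci,[*(np.array([.590,.238])+[-s*.171*.045,s*.985*.045]),.03]) for s in(1,-1)])
h=cv2.cvtColor(p,cv2.COLOR_BGR2HSV);m=cv2.inRange(h,(45,90,40),(80,255,255))
for c in cv2.findContours(m,0,cv2.CHAIN_APPROX_NONE)[0]:
    if cv2.contourArea(c)>300:
        ap=cv2.approxPolyDP(c,4,True).reshape(-1,2);print(cv2.contourArea(c),ap.tolist());print(onplane(ci,ap,.03)[:,:2])
cv2.imwrite("pics/w5c.png",cv2.resize(p[0:240,60:380],None,fx=2,fy=2))
E
```

```text
clock: 6.3
tcp_pos: [0.5413, 0.1391, 0.2533]
[0.5368 0.1424 0.2499] 0.16743803935270998
[array([156.6155, 137.349 ]), array([267.1333, 136.535 ])]
6327.5 [[191, 17], [140, 18], [158, 138], [208, 136], [197, 30]]
[[0.6731 0.2592]
 [0.6662 0.2963]
 [0.582  0.2812]
 [0.5902 0.2411]
 [0.6653 0.2543]]
6118.5 [[260, 16], [208, 17], [220, 137], [268, 135]]
[[0.6821 0.209 ]
 [0.6751 0.2468]
 [0.591  0.2315]
 [0.599  0.1931]]
1354.5 [[0, 8], [0, 136], [22, 19]]
[[0.6559 0.3976]
 [0.5625 0.4079]
 [0.6513 0.3823]]
```

View pics/w5c.png

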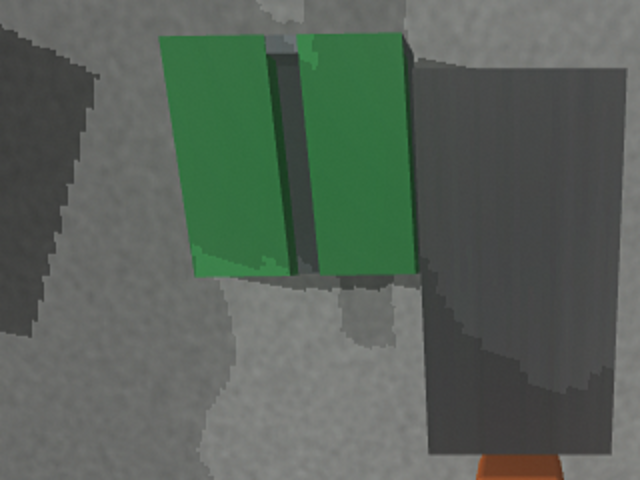

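```bash
python3 - <<'E'
from h import *
c2=dict(np.load("pics/w2.npz"));c5=dict(np.load("pics/w5.npz"))
for a,b in(((144,100),(158,138)),((229,124),(268,135)),((154,10),(140,18)),((244,37),(260,16))):print(tri(c2,a,c5,b))
H=np.array([.5905,.2376]);y=.178
t,R=tool();print(t,np.arctan2(R[1,0],R[0,0]))
for sx in(-.1292,-.0342+.0): X=H+sx*np.array([np.cos(y),np.sin(y)]);print(X,totool([*X,.0912]))
E
```

```text
[0.5801 0.2893 0.0127]
[0.5994 0.1918 0.0394]
[0.6657 0.2947 0.0333]
[0.6808 0.2079 0.0356]
[0.5368 0.1424 0.2499] 0.16743803935270998
[0.4633 0.2147] [-0.0604 -0.0836  0.1587]
[0.5568 0.2315] [ 0.0346 -0.0846  0.1587]
```

```bash

python3 drive.py '-.02 -.02 .02 0 0 -.01;-.04 -.045 .05 0 0 -.01;-.06 -.07 .085 0 0 -.01;-.06 -.084 .12 0 0 -.01;-.06 -.084 .12 0 0 -.01' |head -2
python3 drive.py '0 0 .02 0 0 0;0 0 .038 0 0 0;0 0 .038 0 0 0;0 0 .038 0 0 0' 
python3 - <<'E'
from h import *
optics.grab_frame("wrist");ci=optics.camera_info("wrist");p,d=optics.grab_frame("wrist");cv2.imwrite("pics/w6.png",p);np.savez("pics/w6.npz",**ci)
t,R=tool();y=.178;A=np.array([[np.cos(y),np.sin(y)],[-np.sin(y),np.cos(y)]])
g=t+R@[.0342,-.0001,.0787];print(t,np.arctan2(R[1,0],R[0,0]),R[:,2],"gauge origin in holder",A@(g[:2]-[.5905,.2376]),g[2])
ss=optics.grab_frame("side")[0];cv2.imwrite("pics/s6.png",cv2.resize(ss[280:380,280:400],None,fx=5,fy=5,interpolation=cv2.INTER_CUBIC))
E
```

```text
clock: 6.9
tcp_pos: [0.4579, 0.2176, 0.1254]
clock: 7.3
tcp_pos: [0.4633, 0.2163, 0.0925]
orientation: [3.128, 0.283, -0.001]
contact_force: [-0.0, -0.4, -1.4]
grip_width: 0.0163
gripper_force: 59.1
[0.4638 0.2167 0.0931] 0.18030263241924238 [ 0.0014  0.0006 -1.    ] gauge origin in holder [-0.0941  0.002 ] 0.014453640902851311
```

```bash

python3 drive.py '0 .002 .0017 0 0 .002;0 .002 .0017 0 0 .002;.01 .002 .0017 0 0 .002;.02 .002 .0017 0 0 .002;.02 .002 .0017 0 0 .002' 
python3 - <<'E'
from h import *
t,R=tool();y=.178;A=np.array([[np.cos(y),np.sin(y)],[-np.sin(y),np.cos(y)]])
g=t+R@[.0342,-.0001,.0787];print(t,np.arctan2(R[1,0],R[0,0]),R[:,2],"gauge origin in holder",A@(g[:2]-[.5905,.2376]),g[2])
E
python3 drive.py '.008 0 0 0 0 0;.016 0 0 0 0 0;.022 0 0 0 0 0;.022 0 0 0 0 0' 
python3 - <<'E'
from h import *
t,R=tool();y=.178;A=np.array([[np.cos(y),np.sin(y)],[-np.sin(y),np.cos(y)]])
g=t+R@[.0342,-.0001,.0787];print(t,np.arctan2(R[1,0],R[0,0]),R[:,2],"gauge origin in holder",A@(g[:2]-[.5905,.2376]),g[2])
p=optics.grab_frame("wrist")[0];cv2.imwrite("pics/w7.png",p)
E
```

```text
clock: 7.95
tcp_pos: [0.4856, 0.2188, 0.0905]
orientation: [-3.128, -0.279, -0.004]
contact_force: [0.1, 0.2, -1.9]
grip_width: 0.0161
gripper_force: 59.1
[0.4856 0.2188 0.0905] 0.17767002235374849 [ 0.0022  0.0012 -1.    ] gauge origin in holder [-0.0722  0.0002] 0.011914410082780158
clock: 8.35
tcp_pos: [0.5061, 0.2224, 0.0903]
orientation: [-3.129, -0.279, -0.002]
contact_force: [-0.0, -0.2, -0.8]
grip_width: 0.0168
gripper_force: 59.1
[0.5061 0.2224 0.0903] 0.1781166509355457 [ 0.001   0.0005 -1.    ] gauge origin in holder [-0.0515  0.0001] 0.011591278294521917
```

View pics/w7.png

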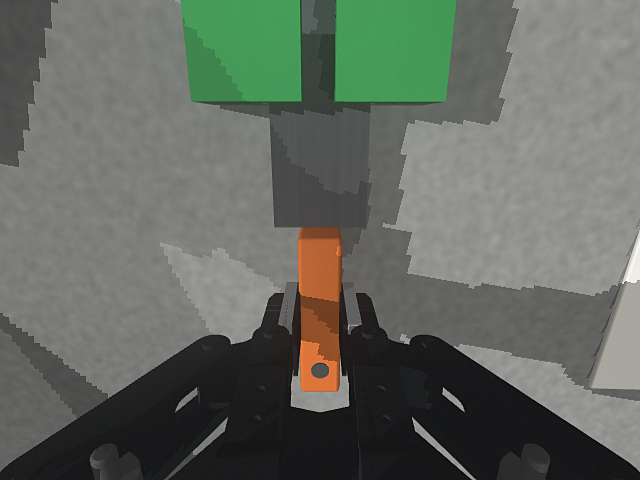

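The blade is inside the slot, centred on the sight gap (320 against 319 px), with no contact force. I'll keep pushing it in.

```bash

python3 drive.py '.01 0 -.0005 0 0 0;.02 0 -.0005 0 0 0;.03 0 -.0005 0 0 0;.038 0 -.0005 0 0 0;.038 0 -.0005 0 0 0' |head -4
python3 drive.py '.004 0 0 0 0 0;.008 0 0 0 0 0;.011 0 0 0 0 0;.013 0 0 0 0 0;.013 0 0 0 0 0' 
python3 - <<'E'
from h import *
t,R=tool();y=.178;A=np.array([[np.cos(y),np.sin(y)],[-np.sin(y),np.cos(y)]])
g=t+R@[.0342,-.0001,.0787];print(t,np.arctan2(R[1,0],R[0,0]),R[:,2],"gauge origin in holder",A@(g[:2]-[.5905,.2376]),g[2])
p=optics.grab_frame("wrist")[0];cv2.imwrite("pics/w8.png",p)
m=mask(p,"orange");print("handle front row",hull(m)[:,1].min())
E
```

```text
clock: 8.9
tcp_pos: [0.5439, 0.2291, 0.0908]
orientation: [-3.129, -0.279, -0.002]
contact_force: [0.0, -0.3, -0.3]
clock: 9.4
tcp_pos: [0.5553, 0.2313, 0.0907]
orientation: [-3.129, -0.28, -0.0]
contact_force: [0.0, -0.6, -0.7]
grip_width: 0.0164
gripper_force: 59.1
[0.5553 0.2313 0.0907] 0.17868332380682658 [ 0.0002  0.0001 -1.    ] gauge origin in holder [-0.0015  0.0001] 0.012033775053445606
handle front row 228
```

```bash

python3 drive.py '.001 0 0 0 0 0;.002 0 0 0 0 0;.003 0 .001 0 0 0;.003 0 .0015 0 0 0;.003 0 .0015 0 0 0'
python3 drive.py '0 0 0 0 0 0;0 0 0 0 0 0;0 0 0 0 0 0;0 0 0 0 0 0;0 0 0 0 0 0' .04 20
python3 - <<'E'
from h import *
t,R=tool();y=.178;A=np.array([[np.cos(y),np.sin(y)],[-np.sin(y),np.cos(y)]])
g=t+R@[.0342,-.0001,.0787];print(t,"gauge origin in holder (if not slipped)",A@(g[:2]-[.5905,.2376]),g[2])
p=optics.grab_frame("wrist")[0];cv2.imwrite("pics/w9.png",p)
m=mask(p,"orange");print("handle rows",hull(m)[:,1].min(),hull(m)[:,1].max())
m=cv2.inRange(cv2.cvtColor(p,cv2.COLOR_BGR2HSV),(45,90,40),(80,255,255));print("roof front row",np.where(m[:,220:440].any(1))[0].max())
E
```

```text
clock: 9.95
tcp_pos: [0.5564, 0.2316, 0.0887]
orientation: [3.128, 0.281, -0.005]
contact_force: [-6.2, -0.5, 0.7]
grip_width: 0.0167
gripper_force: 59.5
clock: 10.45
tcp_pos: [0.5583, 0.2318, 0.0894]
orientation: [-3.129, -0.28, -0.001]
contact_force: [0.9, 0.4, 0.2]
grip_width: 0.0396
gripper_force: 0.0
[0.5583 0.2318 0.0894] gauge origin in holder (if not slipped) [0.0015 0.0001] 0.010673238908628077
handle rows 233 387
roof front row 243
```

View pics/w9.png

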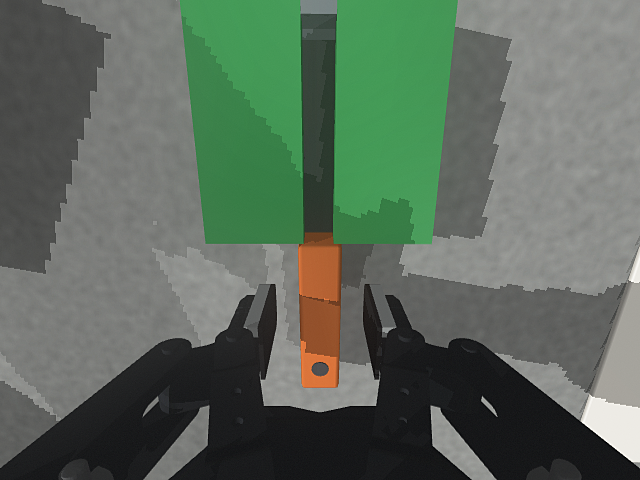

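The handle front is up against the roof, inside the sight gap (handle rows 233–387, roof front row 243). The fingers are open and clear on both sides, so the gauge is home and released. Next is the tray: I'll locate the bolt and check which wrist turn is available.

```bash

python3 drive.py '0 0 -.04 0 0 0;0 0 -.08 0 0 0;0 0 -.12 0 0 0;0 0 -.15 0 0 0;0 0 -.15 0 0 0' | head -2
python3 - <<'E'
from h import *
o=telemetry.get_obs();t,R=tool();print(o["joints"],t,np.arctan2(R[1,0],R[0,0]),np.arctan2(t[1],t[0]))
for n,uv in(("scene",(257,155)),("side",(392,137))):print(n,"stud",onplane(optics.camera_info(n),uv,.02))
for n,uv in(("scene",(272,262)),("side",(287,232))):print(n,"jar",onplane(optics.camera_info(n),uv,.02))
print(totool([.522,-.225,.25]))
E
```

```text
clock: 11.0
tcp_pos: [0.5602, 0.233, 0.2443]
[-0.2533  0.4437 -0.3194  1.7706  0.1683  0.9449 -2.0339] [0.5602 0.233  0.2443] 0.1785378700511992 0.3942061127668026
scene stud [[ 0.5832 -0.4302  0.02  ]]
side stud [[ 0.5748 -0.4346  0.02  ]]
scene jar [[ 0.7805 -0.0121  0.02  ]]
side jar [[ 0.7654 -0.0065  0.02  ]]
[-0.1189  0.444  -0.0077]
```

```bash

python3 drive.py '-.012 .044 0 0 0 -.139;-.024 .088 0 0 0 -.278;-.036 .132 0 0 0 -.417;-.048 .176 0 0 0 -.556;-.06 .222 0 0 0 -.695' .05| head -2
python3 drive.py '-.038 .026 0 0 0 -.139;-.075 .053 0 0 0 -.278;-.113 .079 0 0 0 -.417;-.150 .106 0 0 0 -.556;-.188 .132 0 0 0 -.697'|head -3
python3 drive.py '0 0 0 0 0 0;0 0 0 0 0 0;0 0 0 0 0 0'|head -3
python3 - <<'E'
from h import *
ci=optics.camera_info("wrist");p,d=optics.grab_frame("wrist");cv2.imwrite("pics/t1.png",p);np.savez("pics/t1.npz",**ci)
t,R=tool();print(t,np.arctan2(R[1,0],R[0,0]),telemetry.get_obs()["joints"])
E
```

```text
clock: 11.5
tcp_pos: [0.5378, 0.0013, 0.2386]
clock: 12.0
tcp_pos: [0.5182, -0.2277, 0.2386]
orientation: [-2.216, -2.227, 0.0]
clock: 12.3
tcp_pos: [0.519, -0.2244, 0.2388]
orientation: [-2.221, -2.221, -0.001]
[ 0.5192 -0.224   0.239 ] 1.5718762399513633 [ 0.679   0.4132 -0.4823  1.8585  0.2341  0.9262  0.0906]
```

View pics/t1.png

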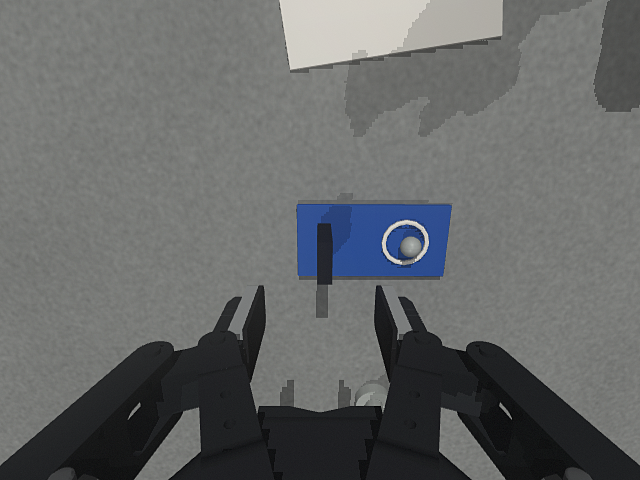

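The tray spans (297–451, 204–278), with the grip at (324,253), the ring at (405,242) and the ball inside it at (410,246).

```bash
python3 - <<'E'
from h import *
ci=dict(np.load("pics/t1.npz"));p=cv2.imread("pics/t1.png");roi=(285,195,460,285)
m=mask(p,"blue",roi);m=cv2.morphologyEx(m,cv2.MORPH_CLOSE,np.ones((25,25),np.uint8))
c,s,a=rect(ci,m,.006);print("tray",c,s,a)
g=mask(p,"dark",(312,215,336,286));b=hull(g);print("grip px",b.min(0),b.max(0),"ring",rect(ci,mask(p,"white",(375,215,435,272)),.0095))
top=np.array([[318,224],[331,224],[331,284],[318,284]]);print("grip top edge rays z=.058",onplane(ci,[(324.5,284)],.058),onplane(ci,[(324.5,224)],.058),onplane(ci,b,.058))
c2=dict(np.load("pics/w2.npz"));p2=cv2.imread("pics/w2.png")
X=np.array([.522,-.250,.058]);print("predicted grip top mid",proj(ci,X),proj(c2,X))
for dy in(-.018,.018):print(proj(ci,X+[0,dy,0]),proj(c2,X+[0,dy,0]))
print("joint",totool([.522,-.250,.099]))
cv2.imwrite("pics/t1c.png",np.hstack([cv2.resize(p[195:290,285:415],None,fx=3,fy=3),cv2.resize(p2[285:380,480:610],None,fx=3,fy=3)]))
E
```

```text
tray [ 567.1324 -251.4805] [139.3213  69.7322] 0.012891346588730812
grip px [312 224] [335 285] ring (array([ 596.8546, -251.1947]), array([42.1   , 41.2728]), 8.901576042175293)
grip top edge rays z=.058 [[ 0.5225 -0.2701  0.058 ]] [[ 0.5223 -0.22    0.058 ]] [[ 0.5264 -0.22    0.058 ]
 [ 0.5273 -0.2263  0.058 ]
 [ 0.5308 -0.2631  0.058 ]
 [ 0.5309 -0.2657  0.058 ]
 [ 0.5277 -0.2701  0.058 ]
 [ 0.5245 -0.271   0.058 ]
 [ 0.5165 -0.271   0.058 ]
 [ 0.5125 -0.2657  0.058 ]
 [ 0.5125 -0.264   0.058 ]
 [ 0.5174 -0.22    0.058 ]]
predicted grip top mid [323.9689 260.7693] [544.6735 347.2629]
[323.8772 281.6207] [556.7515 352.597 ]
[324.0644 239.0489] [532.4576 341.868 ]
joint [-0.0261  0.0028  0.14  ]
```

View pics/t1c.png

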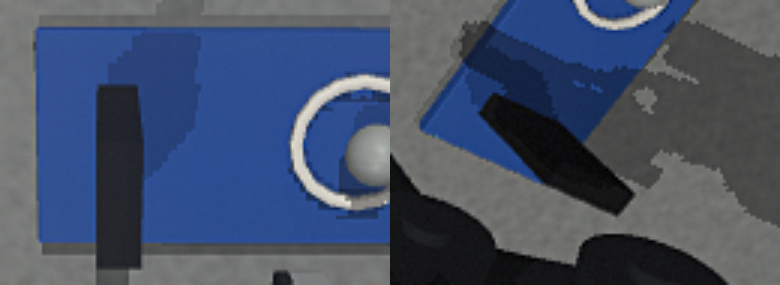

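```bash
python3 - <<'E'
from h import *
print("grip top rear mid",tri(dict(np.load("pics/t1.npz")),(324.8,284.5),dict(np.load("pics/w2.npz")),(558.7,353)))
E
python3 drive.py '-.01 .001 .03 0 0 0;-.02 .002 .05 0 0 0;-.027 .003 .07 0 0 0;-.027 .003 .08 0 0 0;-.027 .003 .08 0 0 0'|head -3
python3 - <<'E'
from h import *
t,R=tool();print(t,np.arctan2(R[1,0],R[0,0]),R[:,2],totool([.522,-.2515,.099]))
E
```

```text
grip top rear mid [ 0.5227 -0.2704  0.0581]
clock: 12.85
tcp_pos: [0.5214, -0.2511, 0.158]
orientation: [-2.218, -2.221, 0.001]
[ 0.5214 -0.2511  0.158 ] 1.571825583900547 [-0.0024  0.0016 -1.    ] [-0.0005  0.0007  0.059 ]
```

```bash

python3 drive.py '-.001 .001 .015 0 0 0;-.001 .001 .03 0 0 0;-.001 .001 .045 0 0 0;-.001 .001 .059 0 0 0;-.001 .001 .059 0 0 0'
python3 drive.py '0 0 0 0 0 0;0 0 0 0 0 0;0 0 0 0 0 0;0 0 0 0 0 0;0 0 0 0 0 0' .025 20
python3 drive.py '0 0 0 0 0 0;0 0 0 0 0 0;0 0 0 0 0 0;0 0 0 0 0 0;0 0 0 0 0 0' 0 25
python3 drive.py '0 0 0 0 0 0;0 0 0 0 0 0;0 0 0 0 0 0;0 0 0 0 0 0;0 0 0 0 0 0' 0 80
python3 - <<'E'
from h import *
t,R=tool();print(t,R[:,2])
p=optics.grab_frame("wrist")[0];cv2.imwrite("pics/t2.png",p)
E
```

```text
clock: 13.35
tcp_pos: [0.5214, -0.2534, 0.0977]
orientation: [-2.219, -2.218, 0.002]
contact_force: [0.0, 0.6, -0.2]
grip_width: 0.0501
gripper_force: 0.0
clock: 13.85
tcp_pos: [0.523, -0.2541, 0.1006]
orientation: [2.222, 2.22, 0.0]
contact_force: [0.5, -0.3, 0.0]
grip_width: 0.0251
gripper_force: 0.0
clock: 14.35
tcp_pos: [0.5229, -0.2541, 0.1005]
orientation: [2.222, 2.22, -0.0]
contact_force: [-1.8, -0.1, 5.4]
grip_width: 0.0116
gripper_force: 25.7
clock: 14.85
tcp_pos: [0.5231, -0.2541, 0.1006]
orientation: [2.222, 2.22, 0.0]
contact_force: [-1.1, 0.1, 6.1]
grip_width: 0.0109
gripper_force: 79.3
[ 0.5231 -0.2541  0.1006] [ 0.0005 -0.0004 -1.    ]
```

View pics/t2.png

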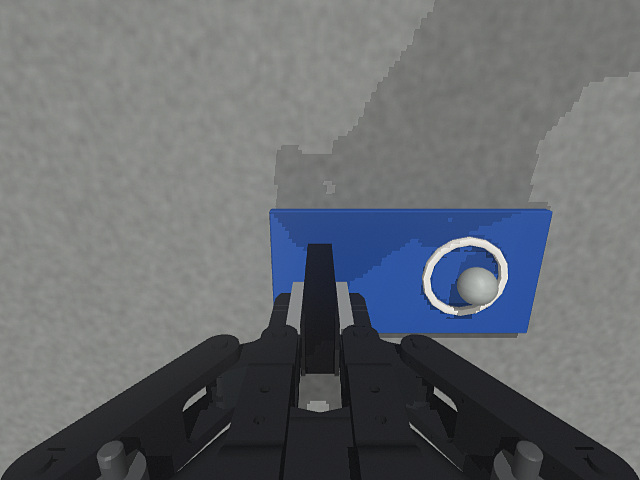

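The pads hold the grip and the ball sits in the ring: ball (477,286), ring centre (465,276). I'll lift gently and check the tray with numbers only from here, because I've already viewed 12 pictures against the limit of 10.

```bash

python3 drive.py '0 0 -.002 0 0 0;0 0 -.005 0 0 0;0 0 -.01 0 0 0;0 0 -.015 0 0 0;0 0 -.02 0 0 0'|sed -n '1,2p;4,6p'
python3 drive.py '0 0 -.005 0 0 0;0 0 -.011 0 0 0;0 0 -.017 0 0 0;0 0 -.022 0 0 0;0 0 -.025 0 0 0'|sed -n '1,2p;4,6p'
cat > chk.py <<'E'
from h import *
ci=optics.camera_info("wrist");p=optics.grab_frame("wrist")[0];t,R=tool()
m=mask(p,"blue",(240,190,600,350));b=hull(m);w=mask(p,"white",(400,220,540,330));c=hull(w)
print("tray px",b.min(0),b.max(0),"ring px",c.min(0),c.max(0))
n,_,s,cc=cv2.connectedComponentsWithStats((mask(p,"blue",(240,190,600,350))*0+((abs(p.astype(int)-p.mean(2,keepdims=True)).max(2)<14)&(p.mean(2)>95)&(p.mean(2)<185)&(cv2.fillConvexPoly(np.zeros(p.shape[:2],np.uint8),c.reshape(-1,1,2),1)>0)).astype(np.uint8)))
k=1+np.argmax(s[1:,4]);print("ball px",cc[k],s[k,4])
# edges of the plate by rows: left & right far corners
ap=cv2.approxPolyDP(b.reshape(-1,1,2),4,True).reshape(-1,2);print("poly",ap.tolist())
o=telemetry.get_obs();print(t,R[:,2],o["grip_width"],o["gripper_force"],o["clock"])
E
python3 chk.py
```

```text
clock: 15.4
tcp_pos: [0.5228, -0.2539, 0.1206]
contact_force: [1.0, 0.2, -3.2]
grip_width: 0.0108
gripper_force: 77.9
clock: 15.9
tcp_pos: [0.523, -0.2541, 0.1459]
contact_force: [0.7, -0.7, -3.6]
grip_width: 0.0108
gripper_force: 77.9
tray px [269 209] [551 332] ring px [423 237] [507 315]
ball px [477.2456 288.2519] 1429
poly [[551, 211], [526, 332], [377, 332], [273, 301], [271, 209]]
[ 0.5232 -0.2541  0.1461] [ 0.001  -0.0005 -1.    ] 0.01064064364448876 77.91985273361206 15.95
```

```bash

python3 drive.py '0 0 0 0 0 0;0 0 -.003 0 0 0;0 0 -.005 0 0 0'|sed -n '1,2p'
python3 drive.py '.002 0 0 0 0 0;.006 -.001 -.001 0 0 0;.012 -.002 -.003 0 0 0;.02 -.003 -.005 0 0 0;.03 -.004 -.007 0 0 0'|sed -n '1,2p'
python3 drive.py '.012 -.0015 -.003 0 0 0;.024 -.003 -.005 0 0 0;.036 -.0045 -.008 0 0 0;.048 -.006 -.011 0 0 0;.06 -.0075 -.013 0 0 0'|sed -n '1,2p'
python3 drive.py '.012 -.0015 -.003 0 0 0;.024 -.003 -.005 0 0 0;.036 -.0045 -.008 0 0 0;.048 -.006 -.011 0 0 0;.06 -.0075 -.013 0 0 0'|sed -n '1,2p'
python3 chk.py
```

```text
clock: 16.25
tcp_pos: [0.5227, -0.2539, 0.1502]
clock: 16.75
tcp_pos: [0.5187, -0.2232, 0.1574]
clock: 17.25
tcp_pos: [0.5114, -0.1628, 0.1706]
clock: 17.75
tcp_pos: [0.5039, -0.1029, 0.1836]
tray px [269 209] [551 332] ring px [424 237] [507 314]
ball px [479.954  286.0809] 1175
poly [[551, 211], [526, 332], [377, 332], [273, 300], [271, 209]]
[ 0.5039 -0.1005  0.1838] [ 0.0006  0.0012 -1.    ] 0.010581886146127619 77.96655893325806 17.8
```

```bash

python3 drive.py '.012 -.0015 -.003 0 0 0;.024 -.003 -.005 0 0 0;.036 -.0045 -.008 0 0 0;.048 -.006 -.01 0 0 0;.058 -.0075 -.012 0 0 0'|sed -n '1,2p'
python3 drive.py '.01 -.001 -.002 0 0 0;.018 -.002 -.003 0 0 0;.025 -.003 -.005 0 0 0;.03 -.004 -.006 0 0 0;.033 -.004 -.006 0 0 0'|sed -n '1,2p'
python3 drive.py '0 0 0 0 0 0;0 0 0 0 0 0;0 0 0 0 0 0;0 0 0 0 0 0;0 0 0 0 0 0'
python3 chk.py
python3 - <<'E'
from h import *
c5=optics.camera_info("scene");p=optics.grab_frame("scene")[0];m=mask(p,"orange",(320,200,420,330));c=rect(c5,m,.03);print("gauge handle now",c,m.sum())
m=mask(p,"white",(290,180,400,270));h=hull(m);print(h.min(0),h.max(0))
t,R=tool();print("pocket est",t+R@[.0028,.0740,0],"pad .566 -.010","underside",t[2]-.1006)
E
```

```text
clock: 18.3
tcp_pos: [0.4964, -0.0446, 0.1954]
clock: 18.8
tcp_pos: [0.4925, -0.0125, 0.2014]
clock: 19.3
tcp_pos: [0.4925, -0.0131, 0.2011]
orientation: [-2.223, -2.22, 0.0]
contact_force: [0.1, -0.3, -2.8]
grip_width: 0.0106
gripper_force: 77.9
tray px [269 209] [551 332] ring px [424 237] [507 315]
ball px [478.7784 282.5708] 1363
poly [[551, 211], [526, 332], [377, 332], [273, 300], [271, 209]]
[ 0.4925 -0.0131  0.2012] [-0. -0. -1.] 0.010736701629254806 77.89253354072571 19.35
gauge handle now (array([558.9958, 236.9045]), array([77.0349, 23.0188]), 8.817028999328613) 180
[291 215] [372 265]
pocket est [ 0.5665 -0.0103  0.2012] pad .566 -.010 underside 0.10058832274652763
```

```bash

python3 drive.py '0 0 0 0 0 0;0 0 0 0 0 0;0 0 0 0 0 0;0 0 0 0 0 0;0 0 0 0 0 0' >/dev/null; python3 chk.py; python3 -c "
from bench import r, optics, telemetry
print(r.hand_in())"
```

```text
tray px [269 209] [551 332] ring px [424 237] [507 315]
ball px [478.7567 282.6436] 1389
poly [[551, 211], [526, 332], [377, 332], [273, 300], [271, 209]]
[ 0.4926 -0.0129  0.2012] [ 0.0001  0.     -1.    ] 0.010643803350508416 77.89356350898743 19.95
the job is handed in; nothing more can be done
None
```

I handed the job in at about 20 s; the hand-in gave no verdict. By my measurements the gauge is fully in the slot and released, and the tray is held level with the ball in its pocket, about 1 mm from the pad's middle with its underside 10 cm above the bench. I viewed 12 pictures, two over the limit of 10.

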